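Lid the washed spice jars and salt box

TASK

The washed spice jars and the salt box are dry and stand open, and their lids are piled on the pot holder: take the pile apart and close each one with its own lid, cork or battens inside and the lid lying flat on the rim all round. Set the lids down, do not drop them. Leave the jars and the box standing where they are, and leave the two mugs alone.

Things in the scene. Friction and masses are not known exactly. Their poses are not given: they have to be found in the camera images.
- lid_cream_center (a point): The cream-white glazed round lid, lying on the cobalt lid: a loose stoneware disc 40 mm across and 12 mm thick, with a tapered cork plug fixed under it, 10 mm deep, 24 mm across at the disc and 14 mm at its underside (whole lid 22 mm tall). The point is the centre of the disc: 6 mm below the lid's flat top, 16 mm above the plug's underside; z is the lid's axis, up.
- lid_cobalt_center (a point): The cobalt-blue glazed round lid, lying on one end of the wooden lid, with the cream lid on it: a loose stoneware disc 56 mm across and 12 mm thick, with a tapered cork plug fixed under it, 10 mm deep, 40 mm across at the disc and 30 mm at its underside (whole lid 22 mm tall). The point is the centre of the disc: 6 mm below the lid's flat top, 16 mm above the plug's underside; z is the lid's axis, up.
- lid_ochre_center (a point): The ochre-yellow glazed round lid, lying alone on the other end of the wooden lid: a loose stoneware disc 48 mm across and 12 mm thick, with a tapered cork plug fixed under it, 10 mm deep, 32 mm across at the disc and 22 mm at its underside (whole lid 22 mm tall). The point is the centre of the disc: 6 mm below the lid's flat top, 16 mm above the plug's underside; z is the lid's axis, up.
- lid_wood_center (a point): The wooden lid of the salt box, the lowest of the pile, on the square teal silicone pot holder (10 mm thick, fixed): a loose oblong board 68 mm wide (its x), 140 mm long (its y) and 12 mm thick, with two cross battens fixed under it, 10 mm deep (whole lid 22 mm tall), that together fill 40 mm by 116 mm; it goes on either way round. The point is the centre of the board: 6 mm below its flat top, 16 mm above the battens' underside; z up.
- jar_cream_mouth (a point): The cream-white glazed stoneware jar, open, loose, standing on the worktop: round, 64 mm tall, 54 mm across at the belly, 36 mm across at the straight neck (the top 15 mm), wall 3 mm, mouth 30 mm across. The point is the centre of the mouth at the height of the rim; z is the jar's axis, up. With the cream lid home, the disc lies on the rim all round (overhanging it by about 2 mm) and the disc's centre is 6 mm above this point.
- jar_cobalt_mouth (a point): The cobalt-blue glazed stoneware jar, open, loose, standing on the worktop: round, 92 mm tall, 70 mm across at the belly, 52 mm across at the straight neck (the top 15 mm), wall 3 mm, mouth 46 mm across. The point is the centre of the mouth at the height of the rim; z is the jar's axis, up. With the cobalt lid home, the disc lies on the rim all round (overhanging it by about 2 mm) and the disc's centre is 6 mm above this point.
- jar_ochre_mouth (a point): The ochre-yellow glazed stoneware jar, open, loose, standing on the worktop: round, 78 mm tall, 62 mm across at the belly, 44 mm across at the straight neck (the top 15 mm), wall 3 mm, mouth 38 mm across. The point is the centre of the mouth at the height of the rim; z is the jar's axis, up. With the ochre lid home, the disc lies on the rim all round (overhanging it by about 2 mm) and the disc's centre is 6 mm above this point.
- salt_box_mouth (a point): The open wooden salt box, loose, standing on the worktop: outside 64 mm (its x) by 136 mm (its y), 80 mm tall, walls 6 mm, mouth 52 mm by 124 mm. The point is the centre of the mouth at the height of the rim; z up. With its lid home, the battens are inside, the board lies on the rim all round (overhanging it by about 2 mm) and the board's centre is 6 mm above this point.
- mug_red: A red enamel mug, 80 mm across, 75 mm tall, handle on its +y side reaching 77 mm from its axis; loose, standing upright. Bystander. Origin at the centre of its underside.
- mug_grey: A grey enamel mug, 80 mm across, 75 mm tall, handle on its +y side reaching 77 mm from its axis; loose, standing upright. Bystander. Origin at the centre of its underside.
There are look-alikes about, which are no part of the job. Of the things that look like the part that bears lid_cobalt_center, the middle-sized one is meant.

How it is judged:
By the outcome, as a careful person would: the job done as asked, in the order asked, and still so for the second after the job is handed in, with the robot touching nothing.
It also fails if it takes over 112 s, if anything falls off the work surface, if the arm or the gripper's body presses on something with over 40 N, if the wrist force passes 120 N, or if a joint passes its speed limit or range.

ROBOT

A 6-joint arm with a two-finger parallel gripper is mounted at the origin on the work surface. World frame = base frame: x ahead of the robot, y to its left, z up, the work surface at z = 0. Lengths are in m, angles in rad, forces in N, time in s.
With the tool pointing down it reaches from about 0.275 to 0.75 m from the base axis. Payload 10.2 kg.
Tool frame: the origin (TCP) lies midway between the tips of the shut fingers; the grasp point (between the pads) lies 19 mm behind it; z points along the fingers, y is the line along which they close (so a half turn about z gives the same grasp; the last joint's range is limited). The gripper opens to 85 mm and grips with 20 to 120 N. Pads are 22 mm wide; open, the fingers measure 114 mm over their backs; the gripper's body (76 mm by 85 mm) begins 54 mm behind the grasp point. The pads swing forward as they close: fully open they stand 13 mm farther back than shut.
Start: joints at [-1.369, 0.313, 1.498, -0, 1.331, -0.223], TCP at [0.216, -0.478, 0.231] pointing down, gripper open.
Joint ranges: [-2.94, 2.94], [-0.97, 2.17], [0.19, 2.56], [-1.23, 4.37], [0.02, 3.11], [-2.88, 2.88]. Speed limits (rad/s): [2.39, 2.39, 3.01, 3.14, 3.14, 3.14].

INTERFACE

Orientations are given as a rotation vector (axis times angle).
In Python, from plant import env gives the robot as it stands.
- The arm moves only by the tool step_arm, never from a script. Its argument "commands" is one flat list of numbers, 7 for each row, row after row: the shift along the tool's x, y, z normalised to -1 to 1, where 1 is 150 mm, then the turn, a rotation vector about the tool's x, y, z normalised to -1 to 1, where 1 is pi rad, then the closure in counts, from 0 (fully open) to 255 (shut). A call has exactly 5 rows; each row is the pose to reach, as a shift and turn from the pose commanded when the call began, along the tool's axes at that moment, turning the shorter way round; what a row does not reach only later rows make up. A row lasts 1/10 s, in which the tool goes at most 50 mm and 8.59 degrees, less where a joint would pass 70% of its speed; a pose out of reach is approached as far as the arm can. A call with a number of a shift or a turn outside -1 to 1 is refused whole. A call with a gripper value outside its range is refused whole. The fingers move at their own pace and stop on an object; "grip_force" is the grip in N (left out, the last holds). Time passes only in rows, so rows that repeat a pose let the fingers close, or fill a call up. It gives the time, the measured TCP pose, the force, the opening and the grip force at its end, in the units of the state.
- env.get_obs(): the state, without advancing time (a new reading comes with each control period).
- env.snapshot(name): name is "side" or "top"; returns the picture (420x560x3 uint8, red, green, blue); there is no depth.
- env.camera_params(name): a dict with "K" (3x3 intrinsics, pixels), "camera_from_world" (4x4, takes a point from world to camera coordinates). Camera axes: x right, y up, looking along -z (the intrinsics and any distortion apply to the point x, -y, -z); pixel columns grow to the right and rows downward; lengths in m; the calibration is good to about 2 mm. A picture is of the moment at which its call begins. camera_params takes no time and is no camera call.
- env.close_job(): hands the job in; it is judged then, once.
Trained networks look in the newest picture that a camera, given by its name, has taken for a name from the list of things; names that differ only in an ending like _2 or _b are one class to them, and where a whole thing is asked for, a point or a joint stands for the part that bears it (a point fixed in the world has none). Each returns a list of dicts, best first, with "p" (0 to 1); they miss things now and then, are a little off and sometimes report something else, mostly with a low value. They report only what shows in the picture. A call takes as long as a camera call. They do not tell look-alikes from the thing itself.
- env.look_for(camera, query): "bbox" ([left, top, width, height] in pixels, round what is visible of it).
The state is a dict: "time": time; "qpos": joint angles; "joint_velocities": joint speeds; "joint_efforts": joint torques, N m; "tool_pos": TCP position; "tool_rot": TCP orientation; "contact_force": force on the tool from outside, world axes, zero at the start; "wrist_torque": the same for the moment, N m; "width": finger opening in m; "grasp_force": force on a finger pad.
Only numpy, scipy, OpenCV 4.12 (cv2) and the standard library are available. Lean on these libraries where they do the work, as an engineer would, in place of code of your own. Each camera call takes 0.05 s, during which the arm holds its last target. There are 200 camera calls.

## Working session

There is one attempt and no reset: what is moved stays moved. The work goes in short steps, Python scripts to look and compute and a tool call to move; the robot and the scene stay as the last step left them, time stands still between calls to the robot, and variables do not carry over. Pictures are saved under pics/ and viewed, at most 14 in all, crops included, and the job is handed in when it is done.

Besides the shell and the picture viewer there is one more tool, called in YAML: its name, and indented under it one key for each argument. step_arm: Moves the arm, as the interface text tells. Scaled input: -1 to 1 covers 150 mm each way for a shift and pi rad each way for a turn. Its arguments: {"type":"object","properties":{"commands":{"type":"array"},"grip_force":{"type":"number"}},"required":["commands"]}

```bash
ls; mkdir -p pics; python3 - <<'E'
from plant import env
import cv2
for n in ("top","side"):
    im=env.snapshot(n); cv2.imwrite(f"pics/{n}0.png",im[:,:,::-1])
    p=env.camera_params(n); print(n,p["K"],p["camera_from_world"], [k for k in p])
    for q in ["lid_cream_center","lid_cobalt_center","lid_ochre_center","lid_wood_center","jar_cream_mouth","jar_cobalt_mouth","jar_ochre_mouth","salt_box_mouth","mug_red","mug_grey"]:
        print(q,[(round(d["p"],2),[round(float(v)) for v in d["bbox"]]) for d in env.look_for(n,q)])
o=env.get_obs(); print(o)
E
```

```text
pics
top [[397.26693631   0.         281.02094509]
 [  0.         397.26693631 208.09562409]
 [  0.           0.           1.        ]] [[ 0.10175603 -0.99480861 -0.00124197 -0.04263832]
 [ 0.96894475  0.09882751  0.22666978 -0.51564635]
 [-0.2253703  -0.02426842  0.97397088 -0.7517151 ]
 [ 0.          0.          0.          1.        ]] ['K', 'camera_from_world']
lid_cream_center [(0.69, [256, 233, 20, 24])]
lid_cobalt_center [(0.8, [252, 234, 29, 26]), (0.69, [180, 281, 42, 37]), (0.68, [247, 228, 71, 48]), (0.54, [208, 188, 14, 20])]
lid_ochre_center [(0.62, [290, 244, 20, 26])]
lid_wood_center [(0.77, [247, 225, 70, 50]), (0.67, [382, 244, 35, 24])]
jar_cream_mouth [(0.69, [330, 143, 23, 29])]
jar_cobalt_mouth [(0.75, [223, 130, 29, 41])]
jar_ochre_mouth [(0.95, [384, 245, 33, 26])]
salt_box_mouth [(0.78, [116, 210, 83, 57])]
mug_red [(0.8, [412, 125, 51, 52])]
mug_grey [(0.57, [145, 84, 47, 57])]
side [[399.4309069    0.         274.27738925]
 [  0.         399.4309069  199.04473252]
 [  0.           0.           1.        ]] [[-0.69290353 -0.72065371  0.02330085  0.37511764]
 
[... 698 characters left out ...]
rray([-1.36941467e+00,  3.12908186e-01,  1.49768171e+00,  6.06111710e-07,
        1.33094879e+00, -2.23446621e-01]), 'joint_velocities': array([ 2.45400560e-04,  4.73366231e-04, -2.08852991e-05,  6.75545092e-04,
       -2.17733932e-03, -8.82041430e-04]), 'joint_efforts': array([ 3.40869301e-04, -4.12172771e+01, -2.59897989e+01, -2.33592755e-04,
        5.68425967e-04, -6.37099333e-06]), 'tool_pos': array([ 0.21635832, -0.47837345,  0.23129688]), 'tool_rot': array([ 3.07093206e+00,  6.62300194e-01, -1.04979775e-08]), 'contact_force': array([ 0.04469205, -0.36877633,  0.38551815]), 'wrist_torque': array([-0.00647085,  0.02051825, -0.02640455]), 'grasp_force': 0.0, 'width': 0.08547355419691975}
```

View pics/top0.png

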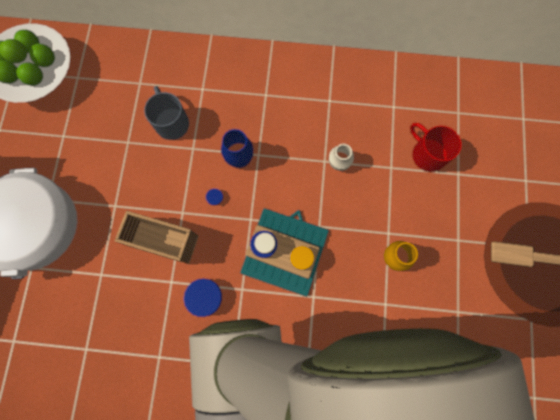

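View pics/side0.png

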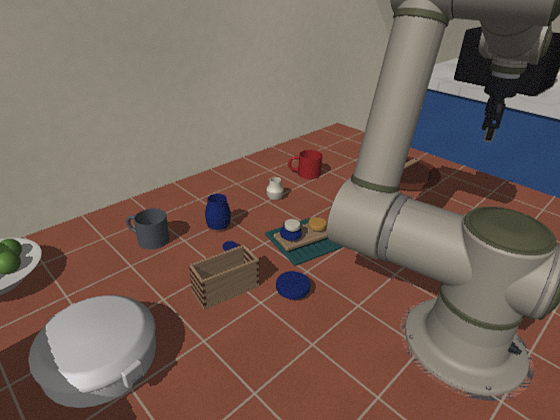

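Top picture: the pile is at (264,244) for cream on cobalt and (303,258) for ochre, on the wooden lid. The jars are cobalt (237,148), cream (342,157) and ochre (401,256), and the box is at (157,237). Cobalt lid candidates are the small disc at (215,197), the large disc at (203,298), and the middle-sized one in the pile under the cream lid at (264,244). I choose the last. Side picture: the same layout, with the ochre jar hidden by the arm.

```bash
cat > h.py <<'E'
import numpy as np, cv2
from scipy.optimize import minimize
from scipy.spatial.transform import Rotation as R
from plant import env
P={n:env.camera_params(n) for n in("top","side")}
def proj(p,n):
    c=np.atleast_2d(p)@P[n]["camera_from_world"][:3,:3].T+P[n]["camera_from_world"][:3,3]
    q=np.c_[c[:,0],-c[:,1],-c[:,2]]@P[n]["K"].T
    return q[:,:2]/q[:,2:]
def back(uv,z,n):
    T=P[n]["camera_from_world"]; d=np.linalg.inv(P[n]["K"])@[uv[0],uv[1],1]; d=T[:3,:3].T@(d*[1,-1,-1])
    o=-T[:3,:3].T@T[:3,3]; return o+d*(z-o[2])/d[2]
A=np.linspace(0,2*np.pi,60,endpoint=False)
def circ(x,y,z,r): return np.c_[x+r*np.cos(A),y+r*np.sin(A),0*A+z]
def rect(x,y,z,w,l,t):
    e=np.array([[1,1],[1,-1],[-1,-1],[-1,1]])*[w/2,l/2]; c,s=np.cos(t),np.sin(t)
    return np.c_[e@np.array([[c,s],[-s,c]])+[x,y],np.full(4,z)]
def draw(im,n,polys,s,o,col=(255,255,255)):
    for p in polys: cv2.polylines(im,[np.int32((proj(p,n)+.5-o)*s*8)],True,col,1,cv2.LINE_AA,3)
E
cat > m.py <<'E'
from h import *
im={"top":cv2.imread("pics/top0.png"),"side":cv2.imread("pics/side0.png")}
def mask(n,b,hue,smin,vmin=20,vmax=256,smax=256):
    h=cv2.cvtColor(im[n],cv2.COLOR_BGR2HSV).astype(int); m=(h[...,0]>=hue[0])&(h[...,0]<=hue[1])&(h[...,1]>=smin)&(h[...,1]<=smax)&(h[...,2]>=vmin)&(h[...,2]<vmax)
    z=np.zeros(m.shape,bool); x,y,w,hh=b; z[y-5:y+hh+5,x-5:x+w+5]=m[y-5:y+hh+5,x-5:x+w+5]; return z
def sil(polys,n,S=4):
    q=np.concatenate([proj(p,n) for p in polys]); k=np.zeros((420*S,560*S),np.uint8)
    cv2.fillConvexPoly(k,cv2.convexHull(np.int32(np.round((q+.5)*S*16))),255,shift=4); return cv2.resize(k,(560,420),interpolation=cv2.INTER_AREA)/255.
jars={"jar_cream":(.064,.018,.027,{"top":(330,143,23,29),"side":(266,178,19,20)},((0,179),0,110,256,90)),
"jar_cobalt":(.092,.026,.035,{"top":(223,130,29,41),"side":(200,194,29,39)},((108,130),120,20)),
"jar_ochre":(.078,.022,.031,{"top":(384,245,33,26)},((18,32),120,40))}
lids={"lid_cream":(.064,.02,{"top":(256,233,20,24),"side":(288,220,10,14)},((0,179),0,110,256,90)),
"lid_cobalt":(.042,.028,{"top":(247,228,30,35),"side":(281,228,24,16)},((108,130),120,20)),
"lid_ochre":(.042,.024,{"top":(290,244,26,26),"side":(311,216,18,18)},((18,32),150,60))}
for k,v in {**jars,**lids}.items():
    jar=k[0]=="j"; bs,cm=v[-2:]
    for n,b in bs.items():
        if k=="lid_cobalt": continue
        m=mask(n,b,*cm)
        m=cv2.morphologyEx(m.astype(np.uint8),cv2.MORPH_CLOSE,np.ones((3,3))); c,_=cv2.findContours(m,0,2); c=max(c,key=cv2.contourArea)
        m=np.zeros(m.shape); cv2.fillPoly(m,[cv2.convexHull(c) if 1 else c],1)
        def polys(p):
            x,y=p
            if jar:
                h,rn,rb=v[:3]; return [circ(x,y,h,rn),circ(x,y,h-.015,rn),circ(x,y,.6*(h-.015),rb),circ(x,y,.35*(h-.015),rb),circ(x,y,0,rb*.75)]
            z,r=v[:2]; return [circ(x,y,z,r),circ(x,y,z+.012,r)]
        uv=(b[0]+b[2]/2,b[1]+b[3]/2)
        x0=back(uv,v[0]*(.55 if jar else 1),n)[:2]
        r=minimize(lambda p:np.abs(sil(polys(p),n)-m).sum(),x0,method="Nelder-Mead",options=dict(initial_simplex=[x0-.005,x0+[.008,0],x0+[0,.008]],xatol=1e-4))
        print(k,n,np.round(r.x*1000,1),"err",round(r.fun),"area",round(m.sum()))
        v[-2][n]=(*b,r.x)
        draw_list=globals().setdefault("D",{}).setdefault(n,[]); draw_list+=polys(r.x)[:2]
o=np.array([100,110]);s=2.4
c=cv2.resize(im["top"][110:330,100:430],None,fx=s,fy=s,interpolation=cv2.INTER_CUBIC)
draw(c,"top",D["top"],s,o); cv2.imwrite("pics/c1.png",c)
o=np.array([180,160]);s=4.5
c=cv2.resize(im["side"][160:290,180:350],None,fx=s,fy=s,interpolation=cv2.INTER_CUBIC)
draw(c,"side",D["side"],s,o); cv2.imwrite("pics/c2.png",c)
E
python3 m.py
```

```text
jar_cream top [ 652.  -107.4] err 85 area 588
jar_cream side [ 660.4 -112.4] err 194 area 501
jar_cobalt top [641.1 118. ] err 149 area 864
jar_cobalt side [645.2 118.5] err 93 area 748
jar_ochre top [ 449.4 -241.5] err 65 area 779
lid_cream top [443.9  37.5] err 87 area 434
lid_cream side [446.4  30.4] err 41 area 200
lid_ochre top [423.  -41.3] err 24 area 482
lid_ochre side [423.8 -39.8] err 39 area 184
```

View pics/c1.png

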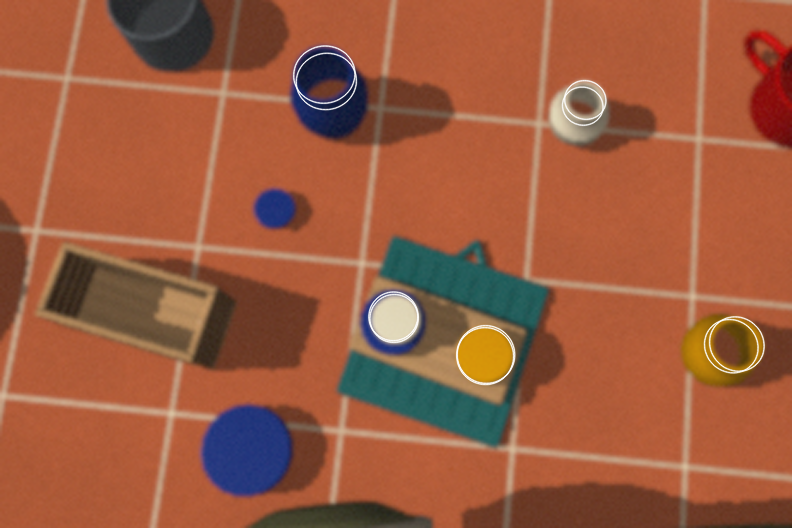

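View pics/c2.png

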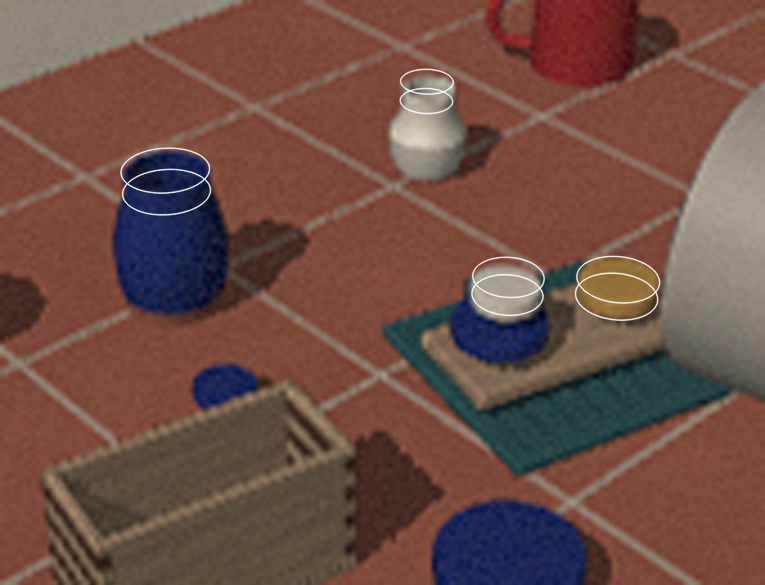

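Top crop: the overlays sit on the cream and ochre lids and on all three jar mouths. The cobalt lid of the job shows as a blue ring under the cream one at crop (393,325). The look-alikes are at (275,208) and (247,450). In the side crop the fits are about 1 px high, so I will trust the top camera.

```bash
cat > m2.py <<'E'
from h import *
from scipy.optimize import least_squares
im=cv2.imread("pics/top0.png"); o=np.array([100,110]);s=2.4
def pix(c,o,s): return (np.array(c,float)+.5)/s+o-.5
for nm,c,w,l,z in [("box",[(64,245),(218,288),(190,363),(38,315)],.064,.136,.08),("wood",[(378,277),(527,325),(505,403),(350,352)],.068,.14,.032)]:
    q=pix(c,o,s); m=back(q.mean(0),z,"top")
    f=lambda p:(proj(rect(p[0],p[1],z,w,l,p[2]),"top")-q)
    def g(p):  # nearest-corner residual
        r=proj(rect(p[0],p[1],z,w,l,p[2]),"top"); return np.linalg.norm(r[:,None]-q[None],axis=2).min(0)
    best=min((least_squares(g,[m[0],m[1],t],x_scale=[.01,.01,.1]) for t in np.arange(-1.2,1.3,.3)),key=lambda r:r.cost)
    print(nm,np.round(best.x[:2]*1000,1),"yaw",round(best.x[2],3),np.round(g(best.x),1))
    globals()[nm]=best.x
c=cv2.resize(im[110:330,100:430],None,fx=s,fy=s,interpolation=cv2.INTER_CUBIC)
draw(c,"top",[rect(*box[:2],.08,.064,.136,box[2]),rect(*wood[:2],.032,.068,.14,wood[2]),circ(.436,.0375,.054,.028)],s,o); cv2.imwrite("pics/c3.png",c[200:420])
print("cream side",back(pix((508,295),[180,160],4.5),.070,"side"))
# cobalt visible lower-left boundary
print("cobalt top: left/bot extremes")
E
python3 m2.py
```

```text
box [432.  253.6] yaw -0.185 [1.1 0.4 1.1 1.4]
wood [434.   -2.4] yaw -0.214 [1.1 1.1 0.4 0.4]
cream side [0.43921103 0.03709073 0.07      ]
cobalt top: left/bot extremes
```

View pics/c3.png

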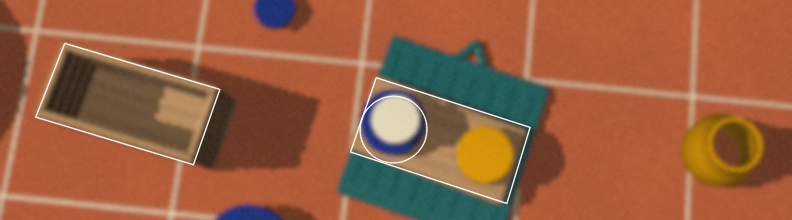

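The box and wood fits agree with the picture to about 1 px, and cream from the side camera, (439,37), confirms the top one, (444,37). The cobalt circle should sit about 4 crop px higher, so cobalt is near (440,38). Now for the approach.

```bash
cat > plan.py <<'E'
from h import *
import json
# waypoints: x y z yaw closure (mm, deg) ; 'yaw' = world angle of tool y, half-turn ambiguity resolved to nearest
def Rt(yaw):  # tool z down, tool y at angle yaw
    y=np.array([np.cos(yaw),np.sin(yaw),0]);z=np.array([0,0,-1.]);return np.c_[np.cross(y,z),y,z]
def plan(wps,start=None):
    o=env.get_obs(); p=np.array(o["tool_pos"]);Rc=R.from_rotvec(o["tool_rot"]).as_matrix()
    print("now",np.round(p*1000,1),"yaw",round(np.degrees(np.arctan2(Rc[1,1],Rc[0,1])),1),"w",round(o["width"]*1000,1),"F",np.round(o["contact_force"],1),"t",round(o["time"],1))
    for x,y,z,yw in wps:
        t=np.array([x,y,z])/1000; Rn=Rt(np.radians(yw))
        rv=R.from_matrix(Rc.T@Rn).as_rotvec(); d=Rc.T@(t-p)
        n=int(np.ceil(np.abs(d).max()/.15-1e-6)) or 1
        for i in range(n):
            print((x,y,z,yw),"shift",np.round(d/n/.15,3).tolist(),"turn",np.round(rv/np.pi,3).tolist() if i==n-1 else 0)
        p=t;Rc=Rn
E
python3 -c "
from plan import *
plan([(300,-100,200,-65.7),(443,37,150,-12),(443,37,57,-12)])"
```

```text
now [ 216.4 -478.4  231.3] yaw -65.7 w 85.5 F [ 0.  -0.4  0.4] t 1.1
(300, -100, 200, -65.7) shift [0.516, -0.689, 0.07] turn 0
(300, -100, 200, -65.7) shift [0.516, -0.689, 0.07] turn 0
(300, -100, 200, -65.7) shift [0.516, -0.689, 0.07] turn [0.0, 0.0, 0.0]
(443, 37, 150, -12) shift [0.622, -0.22, 0.167] turn 0
(443, 37, 150, -12) shift [0.622, -0.22, 0.167] turn [0.0, 0.0, -0.298]
(443, 37, 57, -12) shift [0.0, 0.0, 0.62] turn [0.0, 0.0, 0.0]
```

step_arm:
  commands: [0.516,-0.689,0.07,0,0,0,0,0.516,-0.689,0.07,0,0,0,0,0.516,-0.689,0.07,0,0,0,0,0.516,-0.689,0.07,0,0,0,0,0.516,-0.689,0.07,0,0,0,0]
  grip_force: 30

```text
time: 1.6
tool_pos: [0.2444, -0.3525, 0.2212]
tool_rot: [3.07, 0.663, -0.0]
contact_force: [0.3, -1.3, -0.6]
width: 0.0854
grasp_force: 0.0
```

step_arm:
  commands: [0.516,-0.689,0.07,0,0,0,0,0.516,-0.689,0.07,0,0,0,0,0.516,-0.689,0.07,0,0,0,0,0.516,-0.689,0.07,0,0,0,0,0.516,-0.689,0.07,0,0,0,0]

```text
time: 2.1
tool_pos: [0.2724, -0.2272, 0.2106]
tool_rot: [3.07, 0.662, 0.0]
contact_force: [0.0, -0.5, 0.6]
width: 0.0854
grasp_force: 0.0
```

step_arm:
  commands: [0.516,-0.689,0.07,0,0,-0.149,0,0.516,-0.689,0.07,0,0,-0.149,0,0.516,-0.689,0.07,0,0,-0.149,0,0.516,-0.689,0.07,0,0,-0.149,0,0.516,-0.689,0.07,0,0,-0.149,0]

```text
time: 2.6
tool_pos: [0.3007, -0.1013, 0.2]
tool_rot: [2.834, 1.355, -0.0]
contact_force: [0.1, 0.1, -0.1]
width: 0.0853
grasp_force: 0.0
```

```bash
python3 -c "
from plan import *
plan([(443,37,150,-12),(443,37,57,-12)])"
```

```text
now [ 300.7 -101.3  200. ] yaw -38.9 w 85.3 F [ 0.1  0.1 -0.1] t 2.6
(443, 37, 150, -12) shift [0.657, 0.08, 0.167] turn 0
(443, 37, 150, -12) shift [0.657, 0.08, 0.167] turn [0.0, 0.0, -0.149]
(443, 37, 57, -12) shift [0.0, 0.0, 0.62] turn [0.0, 0.0, 0.0]
```

step_arm:
  commands: [0.657,0.08,0.167,0,0,0,0,0.657,0.08,0.167,0,0,0,0,0.657,0.08,0.167,0,0,0,0,0.657,0.08,0.167,0,0,0,0,0.657,0.08,0.167,0,0,0,0]

```text
time: 3.1
tool_pos: [0.3713, -0.0325, 0.1749]
tool_rot: [2.835, 1.352, -0.0]
contact_force: [0.1, -0.2, 1.4]
width: 0.0857
grasp_force: 0.0
```

step_arm:
  commands: [0.657,0.08,0.167,0,0,-0.149,0,0.657,0.08,0.167,0,0,-0.149,0,0.657,0.08,0.167,0,0,-0.149,0,0.657,0.08,0.167,0,0,-0.149,0,0.657,0.08,0.167,0,0,-0.149,0]

```text
time: 3.6
tool_pos: [0.4423, 0.0368, 0.1502]
tool_rot: [2.447, 1.969, 0.001]
contact_force: [-0.0, -0.6, -0.0]
width: 0.0858
grasp_force: 0.0
```

```bash
python3 -c "
from plan import *
plan([(443,37,57,-12)])
ims=[]
for n,u,v in (('top',200,170),('side',215,140)):
    im=env.snapshot(n)[:,:,::-1]; cv2.imwrite(f'pics/{n}1.png',im)
    c=cv2.resize(im[v:v+150,u:u+130],None,fx=3,fy=3,interpolation=cv2.INTER_CUBIC)
    t=proj(np.array([[.443,.037,.150]]),n)[0]; cv2.circle(c,tuple(int(k) for k in (t-[u,v])*3),3,(0,255,0),1)
    draw(c,n,[circ(.443,.037,.076,.02),circ(.440,.038,.054,.028)],3,np.array([u,v])); ims.append(c)
cv2.imwrite('pics/c4.png',np.hstack(ims))"
```

```text
now [442.3  36.8 150.2] yaw -12.3 w 85.8 F [-0.  -0.6 -0. ] t 3.6
(443, 37, 57, -12) shift [0.002, 0.004, 0.621] turn [0.0, 0.0, -0.002]
```

View pics/c4.png

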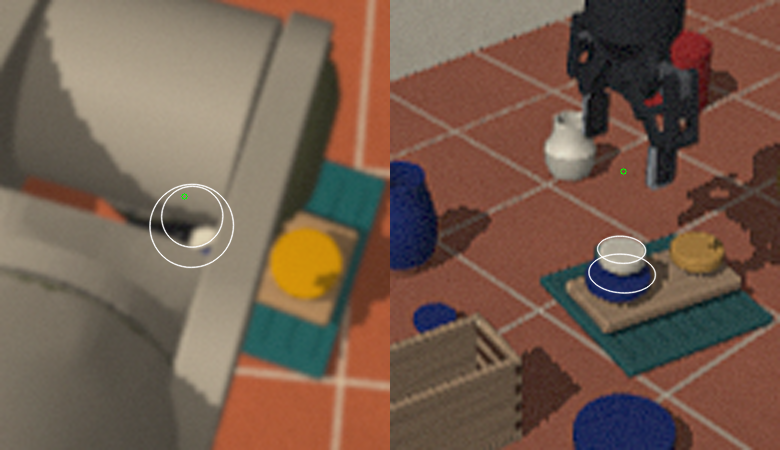

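The top view is mostly hidden by the wrist. In the side view the cream and cobalt circles lie on the lids at crop (622,255), and the fingers stand over the pile. Descending.

step_arm:
  commands: [0,0.004,0.2,0,0,0,0,0,0.004,0.4,0,0,0,0,0,0.004,0.5,0,0,0,0,0,0.004,0.58,0,0,0,0,0,0.004,0.62,0,0,0,0]

```text
time: 4.2
tool_pos: [0.4426, 0.0374, 0.0563]
tool_rot: [-2.445, -1.972, 0.0]
contact_force: [-0.6, 0.1, 0.3]
width: 0.0852
grasp_force: 0.0
```

step_arm:
  commands: [0,0,0,0,0,0,70,0,0,0,0,0,0,110,0,0,0,0,0,0,150,0,0,0,0,0,0,180,0,0,0,0,0,0,200]
  grip_force: 25

```text
time: 4.7
tool_pos: [0.4434, 0.0381, 0.0575]
tool_rot: [2.441, 1.976, 0.001]
contact_force: [-1.6, 0.2, 5.2]
width: 0.0392
grasp_force: 24.5
```

```bash
python3 -c "
from plan import *
plan([(443,37,57,-12)])
n,u,v='side',215,140
im=env.snapshot(n)[:,:,::-1]
cv2.imwrite('pics/c5.png',cv2.resize(im[v:v+130,u:u+140],None,fx=4,fy=4,interpolation=cv2.INTER_CUBIC))"
```

```text
now [443.4  38.1  57.5] yaw -12.0 w 39.2 F [-1.6  0.2  5.2] t 4.7
(443, 37, 57, -12) shift [-0.008, -0.001, 0.003] turn [0.0, 0.0, -0.0]
```

View pics/c5.png

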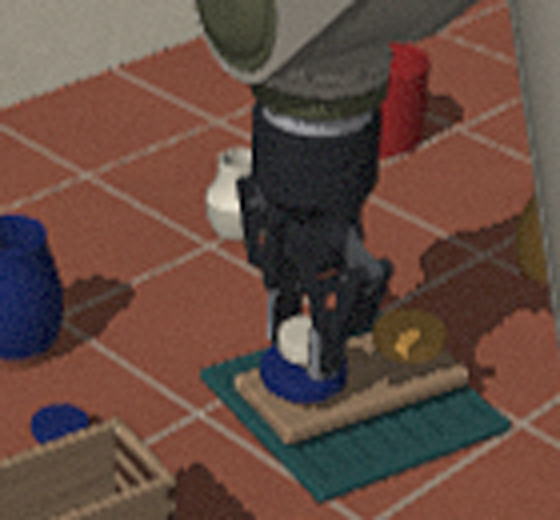

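Side view: the fingers hold the cream disc at (298,340), just above the cobalt lid. Lifting and carrying it to the cream jar.

step_arm:
  commands: [0,0,-0.03,0,0,0,210,0,0,-0.1,0,0,0,210,0,0,-0.25,0,0,0,210,0,0,-0.45,0,0,0,210,0,0,-0.55,0,0,0,210]

```text
time: 5.25
tool_pos: [0.4438, 0.0381, 0.1421]
tool_rot: [2.44, 1.975, 0.004]
contact_force: [0.8, -0.3, -0.6]
width: 0.0387
grasp_force: 25.3
```

```bash
python3 -c "
from plan import *
plan([(653,-108,140,-12),(653,-108,85,-12),(653,-108,57.5,-12)])
n,u,v='side',215,140
im=env.snapshot(n)[:,:,::-1]
cv2.imwrite('pics/c6.png',cv2.resize(im[v:v+130,u:u+140],None,fx=4,fy=4,interpolation=cv2.INTER_CUBIC))"
```

```text
now [443.8  38.1 142.1] yaw -12.0 w 38.7 F [ 0.8 -0.3 -0.6] t 5.2
(653, -108, 140, -12) shift [-0.331, 0.783, 0.01] turn 0
(653, -108, 140, -12) shift [-0.331, 0.783, 0.01] turn [0.001, -0.0, -0.0]
(653, -108, 85, -12) shift [0.0, 0.0, 0.367] turn [0.0, 0.0, 0.0]
(653, -108, 57.5, -12) shift [0.0, 0.0, 0.183] turn [0.0, 0.0, 0.0]
```

View pics/c6.png

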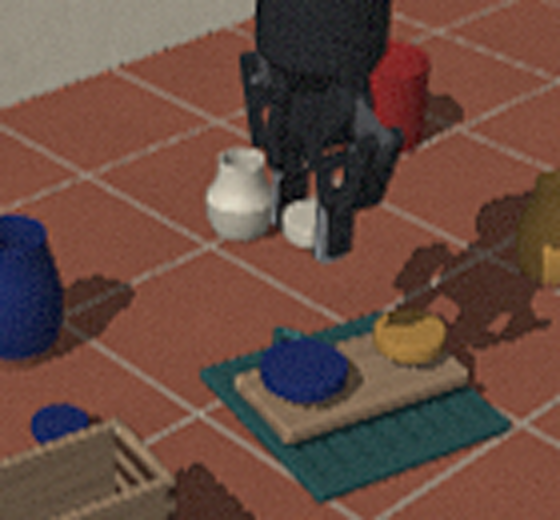

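The cream lid hangs in the fingers at (300,225) and looks level. The cobalt lid stayed at (305,370).

step_arm:
  commands: [-0.06,0.15,0,0,0,0,210,-0.16,0.39,0,0,0,0,210,-0.26,0.61,0,0,0,0,210,-0.32,0.75,0,0,0,0,210,-0.331,0.783,0.01,0,0,0,210]

```text
time: 5.8
tool_pos: [0.5487, -0.0361, 0.1374]
tool_rot: [2.443, 1.975, 0.0]
contact_force: [-0.6, 0.5, -0.9]
width: 0.0389
grasp_force: 25.4
```

step_arm:
  commands: [-0.06,0.15,0,0,0,0,210,-0.16,0.39,0,0,0,0,210,-0.26,0.61,0,0,0,0,210,-0.32,0.75,0,0,0,0,210,-0.331,0.783,0.01,0,0,0,210]

```text
time: 6.3
tool_pos: [0.6526, -0.1085, 0.1356]
tool_rot: [-2.442, -1.975, 0.0]
contact_force: [0.1, 0.6, -1.9]
width: 0.0386
grasp_force: 25.4
```

step_arm:
  commands: [0,0,0.1,0,0,0,210,0,0,0.2,0,0,0,210,0,0,0.3,0,0,0,210,0,0,0.35,0,0,0,210,0,0,0.367,0,0,0,210]

```text
time: 6.8
tool_pos: [0.6515, -0.1074, 0.0801]
tool_rot: [-2.44, -1.976, 0.001]
contact_force: [0.1, 0.0, 1.6]
width: 0.039
grasp_force: 25.4
```

```bash
cat > look.py <<'E'
from plan import *
# hover check: draw expected jar rim (green) and lid disc (white) in both views, side by side
def hover(out,jar,h,rn,lid,r,cams=("top","side"),S=5,W=76):
    ims=[]
    for n in cams:
        im=env.snapshot(n)[:,:,::-1]; cv2.imwrite(out.replace(".png",f"_{n}.png"),im)
        c0=proj(np.array([[*jar,h]]),n)[0].astype(int)-W//2; c0=np.clip(c0,0,[560-W,420-W])
        a=cv2.resize(np.ascontiguousarray(im[c0[1]:c0[1]+W,c0[0]:c0[0]+W]),None,fx=S,fy=S,interpolation=cv2.INTER_CUBIC); b=a.copy()
        draw(b,n,[circ(*jar,h,rn)],S,c0,(0,255,0)); draw(b,n,[circ(*lid[:2],lid[2]+d,r) for d in(-.006,.006)],S,c0); ims+=[b] if len(cams)>1 else [a,b]
    cv2.imwrite(out,np.hstack(ims))
E
python3 -c "
from look import *
plan([(653,-108,57.5,-12)])
p=env.get_obs()['tool_pos']
hover('pics/c7.png',(.653,-.108),.064,.018,(p[0],p[1],p[2]+.0125),.02)"
```

```text
now [ 651.5 -107.4   80.1] yaw -12.0 w 39.0 F [0.1 0.  1.6] t 6.8
(653, -108, 57.5, -12) shift [-0.002, 0.011, 0.15] turn [-0.001, -0.0, -0.0]
```

View pics/c7.png

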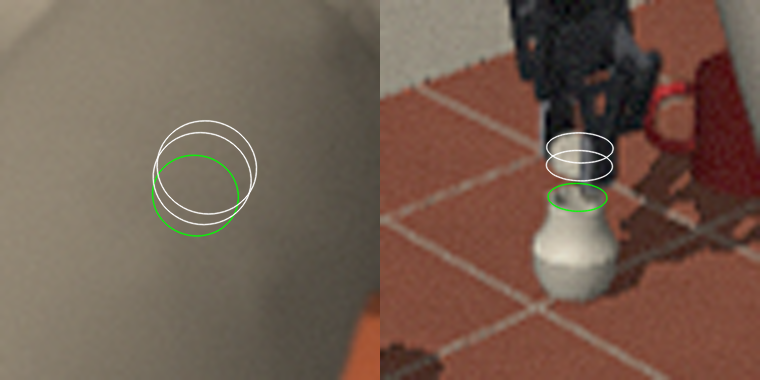

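In the side view the lid hangs right above the mouth, with lid centre at crop x 580 and rim centre at 577. The top view is hidden by the arm. Lowering with force watching.

step_arm:
  commands: [0,0,0.03,0,0,0,210,0,0,0.06,0,0,0,210,0,0,0.09,0,0,0,210,0,0,0.12,0,0,0,210,0,0,0.12,0,0,0,210]

```text
time: 7.4
tool_pos: [0.6517, -0.1078, 0.0623]
tool_rot: [-2.441, -1.976, 0.001]
contact_force: [0.0, 0.2, -0.2]
width: 0.0389
grasp_force: 25.4
```

step_arm:
  commands: [0,0,0.01,0,0,0,210,0,0,0.02,0,0,0,210,0,0,0.025,0,0,0,210,0,0,0.025,0,0,0,210,0,0,0.025,0,0,0,210]

```text
time: 7.9
tool_pos: [0.6521, -0.1079, 0.0595]
tool_rot: [2.442, 1.977, 0.0]
contact_force: [-0.9, -0.4, -1.0]
width: 0.0388
grasp_force: 25.4
```

```bash
python3 -c "
from look import *
plan([(653,-108,57.5,-12)])
p=env.get_obs()['tool_pos']
hover('pics/c8.png',(.6515,-.107),.064,.018,(p[0],p[1],p[2]+.0125),.02,('side',))"
```

```text
now [ 652.1 -107.9   59.5] yaw -12.0 w 38.8 F [-0.9 -0.4 -1. ] t 7.9
(653, -108, 57.5, -12) shift [0.0, 0.006, 0.013] turn [0.0, -0.0, -0.0]
```

View pics/c8.png

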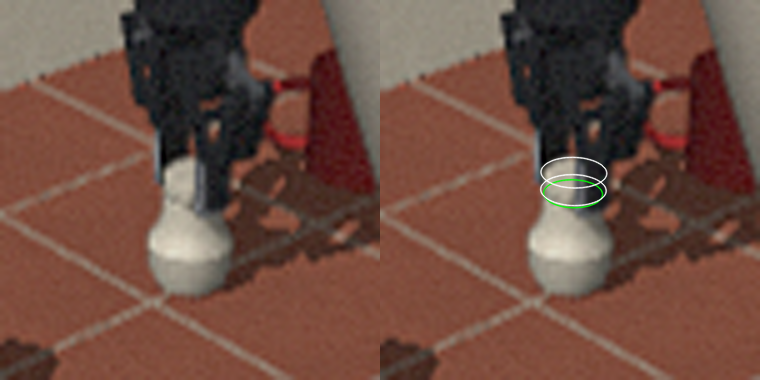

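Side view: the lid is in line with the mouth at crop (190,185) and the plug has entered, with no contact force yet. Lowering the last 2-3 mm.

step_arm:
  commands: [0,0,0.004,0,0,0,210,0,0,0.008,0,0,0,210,0,0,0.01,0,0,0,210,0,0,0.01,0,0,0,210,0,0,0.01,0,0,0,210]

```text
time: 8.45
tool_pos: [0.6521, -0.1079, 0.0579]
tool_rot: [2.442, 1.977, 0.0]
contact_force: [0.8, 0.6, 0.0]
width: 0.0387
grasp_force: 25.4
```

step_arm:
  commands: [0,0,0.004,0,0,0,210,0,0,0.007,0,0,0,210,0,0,0.007,0,0,0,210,0,0,0.007,0,0,0,210,0,0,0.007,0,0,0,210]

```text
time: 8.95
tool_pos: [0.6523, -0.1079, 0.0576]
tool_rot: [2.441, 1.976, 0.001]
contact_force: [-2.4, 0.9, 4.8]
width: 0.039
grasp_force: 25.8
```

Contact (5 N) came exactly at the predicted height. Releasing.

step_arm:
  commands: [0,0,0,0,0,0,130,0,0,0,0,0,0,110,0,0,0,0,0,0,70,0,0,0,0,0,0,40,0,0,0,0,0,0,0]

```text
time: 9.45
tool_pos: [0.6521, -0.1079, 0.0567]
tool_rot: [-2.442, -1.977, 0.0]
contact_force: [-0.5, 0.3, -0.2]
width: 0.0843
grasp_force: 0.0
```

step_arm:
  commands: [0,0,-0.1,0,0,0,0,0,0,-0.3,0,0,0,0,0,0,-0.5,0,0,0,0,0,0,-0.65,0,0,0,0,0,0,-0.7,0,0,0,0]

```text
time: 9.95
tool_pos: [0.6531, -0.1081, 0.1658]
tool_rot: [2.438, 1.974, 0.005]
contact_force: [-0.0, 0.3, 1.1]
width: 0.0851
grasp_force: 0.0
```

```bash
python3 -c "
from look import *
plan([(423,-41,160,-12),(423,-41,80,-12),(423,-41,34,-12)])
im=env.snapshot('side')[:,:,::-1];cv2.imwrite('pics/s9.png',im);print(env.look_for('side','lid_cream_center'),env.look_for('side','lid_ochre_center'),env.look_for('side','jar_ochre_mouth'))
print(proj([[.652,-.1075,.070]],'side'))
im=env.snapshot('top')[:,:,::-1];cv2.imwrite('pics/t9.png',im)"
```

```text
now [ 653.1 -108.1  165.8] yaw -12.0 w 85.1 F [-0.   0.3  1.1] t 9.9
(423, -41, 160, -12) shift [0.059, -0.797, 0.015] turn 0
(423, -41, 160, -12) shift [0.059, -0.797, 0.015] turn [0.002, 0.0, -0.0]
(423, -41, 80, -12) shift [0.0, 0.0, 0.533] turn [0.0, 0.0, 0.0]
(423, -41, 34, -12) shift [0.0, 0.0, 0.307] turn [0.0, 0.0, 0.0]
[{'bbox': [127.3, 209.5, 42.7, 40.3], 'p': 0.25}] [{'bbox': [307.9, 215.5, 17.0, 17.5], 'p': 0.65}] [{'bbox': [268.2, 182.6, 15.6, 17.4], 'p': 0.48}]
[[275.07942806 177.27927345]]
```

step_arm:
  commands: [0.059,-0.797,0.015,0,0,0,0,0.059,-0.797,0.015,0,0,0,0,0.059,-0.797,0.015,0,0,0,0,0.059,-0.797,0.015,0,0,0,0,0.059,-0.797,0.015,0,0,0,0]

```text
time: 10.7
tool_pos: [0.5372, -0.0744, 0.1593]
tool_rot: [-2.442, -1.976, 0.0]
contact_force: [-0.2, -0.1, -0.6]
width: 0.0853
grasp_force: 0.0
```

step_arm:
  commands: [0.059,-0.797,0.015,0,0,0,0,0.059,-0.797,0.015,0,0,0,0,0.059,-0.797,0.015,0,0,0,0,0.059,-0.797,0.015,0,0,0,0,0.059,-0.797,0.015,0,0,0,0]

```text
time: 11.2
tool_pos: [0.4231, -0.0413, 0.1575]
tool_rot: [2.441, 1.976, 0.001]
contact_force: [0.0, 0.1, -0.4]
width: 0.0854
grasp_force: 0.0
```

step_arm:
  commands: [0,0,0.2,0,0,0,0,0,0,0.4,0,0,0,0,0,0,0.533,0,0,0,0,0,0,0.533,0,0,0,0,0,0,0.533,0,0,0,0]

```text
time: 11.7
tool_pos: [0.423, -0.0412, 0.0777]
tool_rot: [2.442, 1.976, 0.0]
contact_force: [-0.4, 0.1, -0.4]
width: 0.0856
grasp_force: 0.0
```

```bash
python3 -c "
from look import *
plan([(423,-41,37,-12)])"
```

```text
now [423.  -41.2  77.7] yaw -12.0 w 85.6 F [-0.4  0.1 -0.4] t 11.7
(423, -41, 37, -12) shift [0.001, -0.0, 0.271] turn [0.0, 0.0, -0.0]
```

step_arm:
  commands: [0,0,0.1,0,0,0,0,0,0,0.18,0,0,0,0,0,0,0.24,0,0,0,0,0,0,0.27,0,0,0,0,0,0,0.27,0,0,0,0]

```text
time: 12.2
tool_pos: [0.4222, -0.0409, 0.037]
tool_rot: [2.442, 1.977, 0.0]
contact_force: [0.2, -0.1, -0.2]
width: 0.0855
grasp_force: 0.0
```

step_arm:
  commands: [0,0,0,0,0,0,60,0,0,0,0,0,0,90,0,0,0,0,0,0,130,0,0,0,0,0,0,170,0,0,0,0,0,0,190]

```text
time: 12.7
tool_pos: [0.4222, -0.0409, 0.0375]
tool_rot: [2.441, 1.976, 0.001]
contact_force: [-1.7, 0.5, 5.6]
width: 0.0469
grasp_force: 24.8
```

step_arm:
  commands: [0,0,0,0,0,0,190,0,0,-0.04,0,0,0,190,0,0,-0.15,0,0,0,190,0,0,-0.4,0,0,0,190,0,0,-0.6,0,0,0,190]

```text
time: 13.2
tool_pos: [0.4219, -0.0407, 0.1287]
tool_rot: [2.442, 1.976, 0.0]
contact_force: [-0.1, 0.4, 0.0]
width: 0.0473
grasp_force: 26.1
```

```bash
python3 -c "
from look import *
plan([(449,-241,140,-12)])
o=np.array([100,110]);s=2.4
im=env.snapshot('top')[:,:,::-1];cv2.imwrite('pics/t10.png',im)
sd=env.snapshot('side')[:,:,::-1];cv2.imwrite('pics/s10.png',sd)
a=cv2.resize(np.ascontiguousarray(im[120:290,225:425]),None,fx=2,fy=2,interpolation=cv2.INTER_CUBIC)
b=cv2.resize(np.ascontiguousarray(sd[150:320,190:390]),None,fx=2,fy=2,interpolation=cv2.INTER_CUBIC)
draw(a,'top',[circ(.652,-.1075,.076,.02)],2,np.array([225,120]))
cv2.imwrite('pics/c9.png',np.hstack([a,b]))"
```

```text
now [421.9 -40.7 128.7] yaw -12.0 w 47.3 F [-0.1  0.4  0. ] t 13.2
(449, -241, 140, -12) shift [-0.634, 0.228, -0.037] turn 0
(449, -241, 140, -12) shift [-0.634, 0.228, -0.037] turn [0.0, 0.0, -0.0]
```

View pics/c9.png

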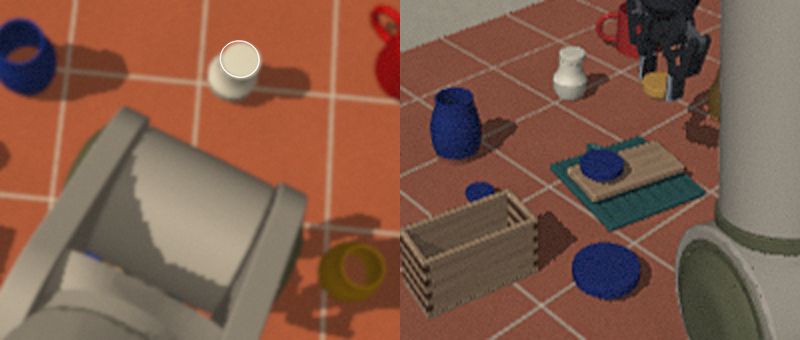

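Left: the cream lid sits on its jar and the overlay coincides at (239,60). Right: the ochre lid hangs level in the fingers at (657,84), and cobalt is undisturbed at (602,165).

step_arm:
  commands: [-0.13,0.05,-0.037,0,0,0,190,-0.3,0.11,-0.037,0,0,0,190,-0.47,0.17,-0.037,0,0,0,190,-0.6,0.215,-0.037,0,0,0,190,-0.634,0.228,-0.037,0,0,0,190]

```text
time: 13.8
tool_pos: [0.4354, -0.1423, 0.1318]
tool_rot: [-2.443, -1.974, 0.001]
contact_force: [0.5, 0.2, -0.4]
width: 0.0468
grasp_force: 26.2
```

step_arm:
  commands: [-0.13,0.05,-0.037,0,0,0,190,-0.3,0.11,-0.037,0,0,0,190,-0.47,0.17,-0.037,0,0,0,190,-0.6,0.215,-0.037,0,0,0,190,-0.634,0.228,-0.037,0,0,0,190]

```text
time: 14.3
tool_pos: [0.4491, -0.2418, 0.1374]
tool_rot: [-2.442, -1.975, 0.0]
contact_force: [-0.3, 0.7, -1.1]
width: 0.0469
grasp_force: 26.2
```

step_arm:
  commands: [0,0,0.07,0,0,0,190,0,0,0.15,0,0,0,190,0,0,0.23,0,0,0,190,0,0,0.27,0,0,0,190,0,0,0.27,0,0,0,190]

```text
time: 14.8
tool_pos: [0.4488, -0.2403, 0.0964]
tool_rot: [-2.44, -1.976, 0.001]
contact_force: [0.7, -0.5, -0.6]
width: 0.0468
grasp_force: 26.2
```

```bash
python3 -c "
from look import *
plan([(449.4,-241.5,73.5,-12)])
p=env.get_obs()['tool_pos']
hover('pics/c10.png',(.4494,-.2415),.078,.022,(p[0],p[1],p[2]+.0105),.024)"
```

```text
now [ 448.8 -240.3   96.4] yaw -12.0 w 46.8 F [ 0.7 -0.5 -0.6] t 14.8
(449.4, -241.5, 73.5, -12) shift [-0.007, 0.006, 0.152] turn [-0.001, -0.0, 0.0]
```

step_arm:
  commands: [-0.005,0.004,0.03,0,0,0,190,-0.005,0.004,0.06,0,0,0,190,-0.005,0.004,0.09,0,0,0,190,-0.005,0.004,0.12,0,0,0,190,-0.005,0.004,0.12,0,0,0,190]

```text
time: 15.4
tool_pos: [0.4494, -0.2417, 0.0788]
tool_rot: [-2.441, -1.976, 0.0]
contact_force: [0.3, 0.3, -0.0]
width: 0.0468
grasp_force: 26.2
```

step_arm:
  commands: [0,0,0.006,0,0,0,190,0,0,0.012,0,0,0,190,0,0,0.018,0,0,0,190,0,0,0.02,0,0,0,190,0,0,0.02,0,0,0,190]

```text
time: 15.9
tool_pos: [0.4496, -0.2419, 0.0765]
tool_rot: [-2.442, -1.977, 0.0]
contact_force: [-0.7, -0.6, -0.4]
width: 0.0467
grasp_force: 26.2
```

step_arm:
  commands: [0,0,0.005,0,0,0,190,0,0,0.01,0,0,0,190,0,0,0.013,0,0,0,190,0,0,0.013,0,0,0,190,0,0,0.013,0,0,0,190]

```text
time: 16.4
tool_pos: [0.4496, -0.2419, 0.0745]
tool_rot: [-2.442, -1.977, 0.0]
contact_force: [-0.6, -0.9, -1.2]
width: 0.0467
grasp_force: 26.2
```

step_arm:
  commands: [0,0,0.003,0,0,0,190,0,0,0.006,0,0,0,190,0,0,0.006,0,0,0,190,0,0,0.006,0,0,0,190,0,0,0.006,0,0,0,190]

```text
time: 16.9
tool_pos: [0.4497, -0.2419, 0.0737]
tool_rot: [2.442, 1.977, 0.0]
contact_force: [0.1, -0.1, -0.1]
width: 0.0467
grasp_force: 26.2
```

step_arm:
  commands: [0,0,0.003,0,0,0,190,0,0,0.006,0,0,0,190,0,0,0.006,0,0,0,190,0,0,0.006,0,0,0,190,0,0,0.006,0,0,0,190]

```text
time: 17.4
tool_pos: [0.4497, -0.242, 0.0735]
tool_rot: [2.441, 1.976, -0.0]
contact_force: [-2.8, 2.2, 7.7]
width: 0.0469
grasp_force: 27.0
```

step_arm:
  commands: [0,0,0,0,0,0,110,0,0,0,0,0,0,90,0,0,0,0,0,0,60,0,0,0,0,0,0,30,0,0,0,0,0,0,0]

```text
time: 17.9
tool_pos: [0.4496, -0.2419, 0.0727]
tool_rot: [-2.442, -1.976, -0.0]
contact_force: [0.7, 1.4, 0.5]
width: 0.0853
grasp_force: 0.0
```

step_arm:
  commands: [0,0,-0.1,0,0,0,0,0,0,-0.3,0,0,0,0,0,0,-0.45,0,0,0,0,0,0,-0.5,0,0,0,0,0,0,-0.5,0,0,0,0]

```text
time: 18.4
tool_pos: [0.4499, -0.242, 0.1481]
tool_rot: [2.441, 1.976, 0.0]
contact_force: [0.2, 0.4, 0.1]
width: 0.0855
grasp_force: 0.0
```

```bash
python3 - <<'E'
from look import *
# cobalt lid free now: refit from the top picture if seen, and from side
im=env.snapshot('top')[:,:,::-1];cv2.imwrite('pics/t11.png',im)
sd=env.snapshot('side')[:,:,::-1];cv2.imwrite('pics/s11.png',sd)
def fit(im,n,c0,z,r,W=34):
    h=cv2.cvtColor(np.ascontiguousarray(im),cv2.COLOR_BGR2HSV); m=((h[...,0]>105)&(h[...,0]<132)&(h[...,1]>110)).astype(np.uint8)
    u,v=proj([[*c0,z]],n)[0].astype(int); k=np.zeros_like(m); k[v-W//2:v+W//2,u-W//2:u+W//2]=m[v-W//2:v+W//2,u-W//2:u+W//2]
    c,_=cv2.findContours(k,0,2); c=max(c,key=cv2.contourArea); b=cv2.boundingRect(c)
    f=lambda p:np.concatenate([proj(circ(*p,z+d,r),n) for d in(-.006,.006)])
    g=lambda p:sum(abs(a-t) for a,t in zip((*f(p).min(0),*f(p).max(0)),(b[0]-.5,b[1]-.5,b[0]+b[2]-.5,b[1]+b[3]-.5)))
    q=minimize(g,c0,method="Nelder-Mead",options=dict(initial_simplex=[c0,c0+np.array([.005,0]),c0+np.array([0,.005])])); print(n,b,np.round(q.x*1000,1),round(q.fun,2))
for n,i in(('top',im),('side',sd)): fit(i,n,np.array([.44,.038]),.048,.028)
plan([(440,38,130,-12),(440,38,37,-12)])
a=cv2.resize(np.ascontiguousarray(im[120:290,225:425]),None,fx=2,fy=2,interpolation=cv2.INTER_CUBIC)
b=cv2.resize(np.ascontiguousarray(sd[150:320,190:390]),None,fx=2,fy=2,interpolation=cv2.INTER_CUBIC)
for c,n,o in((a,'top',(225,120)),(b,'side',(190,150))): draw(c,n,[circ(.44,.038,.054,.028),circ(.4497,-.242,.09,.024),circ(.645,.117,.092,.026)],2,np.array(o))
cv2.imwrite('pics/c11.png',np.hstack([a,b]))
E
```

```text
top (251, 232, 26, 25) [445.5  36.3] 5.1
side (280, 225, 22, 15) [446.1  36.2] 1.89
now [ 449.3 -241.6  146.6] yaw -12.0 w 85.2 F [-0.5  0.7 -0.3] t 18.5
(440, 38, 130, -12) shift [0.905, -0.224, 0.056] turn 0
(440, 38, 130, -12) shift [0.905, -0.224, 0.056] turn [-0.0, -0.0, -0.0]
(440, 38, 37, -12) shift [0.0, 0.0, 0.62] turn [0.0, 0.0, 0.0]
```

View pics/c11.png

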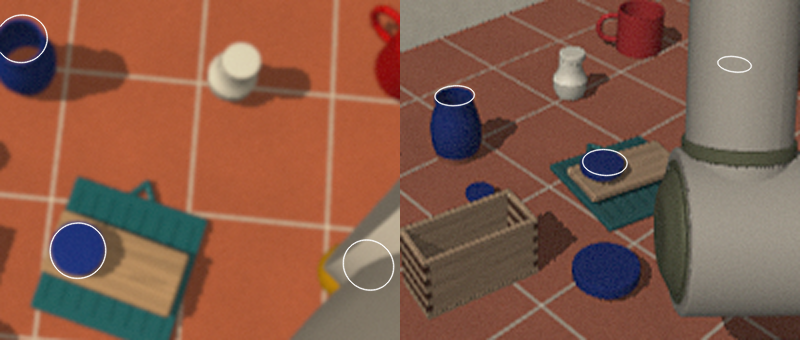

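Both lids moved so far and the cobalt overlay at (78,250) match. The cobalt jar rim is at (22,38), with its overlay about 1 px high. The arm still hides the ochre jar. On to the cobalt lid.

step_arm:
  commands: [0.905,-0.224,0.056,0,0,0,0,0.905,-0.224,0.056,0,0,0,0,0.905,-0.224,0.056,0,0,0,0,0.905,-0.224,0.056,0,0,0,0,0.905,-0.224,0.056,0,0,0,0]

```text
time: 19.0
tool_pos: [0.4448, -0.1017, 0.1386]
tool_rot: [-2.439, -1.978, 0.001]
contact_force: [0.2, -0.6, -0.3]
width: 0.0856
grasp_force: 0.0
```

step_arm:
  commands: [0.905,-0.22,0.056,0,0,0,0,0.905,-0.22,0.056,0,0,0,0,0.905,-0.22,0.056,0,0,0,0,0.905,-0.22,0.056,0,0,0,0,0.905,-0.22,0.056,0,0,0,0]

```text
time: 19.5
tool_pos: [0.4414, 0.0369, 0.1306]
tool_rot: [-2.441, -1.977, 0.001]
contact_force: [0.5, 0.8, 0.0]
width: 0.0859
grasp_force: 0.0
```

```bash
python3 -c "
from look import *
env.snapshot('top')
plan([(441,38,37,-12)])"
```

```text
now [441.5  36.3 130.7] yaw -12.1 w 85.1 F [-0.2 -0.9 -0.2] t 19.6
(441, 38, 37, -12) shift [0.01, -0.005, 0.624] turn [-0.0, 0.0, -0.0]
```

step_arm:
  commands: [0.006,0,0.2,0,0,0,0,0.006,0,0.4,0,0,0,0,0.006,0,0.52,0,0,0,0,0.006,0,0.6,0,0,0,0,0.006,0,0.622,0,0,0,0]

```text
time: 20.05
tool_pos: [0.441, 0.0369, 0.0364]
tool_rot: [-2.443, -1.972, 0.002]
contact_force: [0.7, -0.4, 0.4]
width: 0.0853
grasp_force: 0.0
```

step_arm:
  commands: [0,0,0,0,0,0,50,0,0,0,0,0,0,70,0,0,0,0,0,0,100,0,0,0,0,0,0,140,0,0,0,0,0,0,170]

```text
time: 20.55
tool_pos: [0.4419, 0.038, 0.0386]
tool_rot: [2.44, 1.976, 0.001]
contact_force: [-1.3, -2.3, 6.3]
width: 0.0548
grasp_force: 25.8
```

step_arm:
  commands: [0,0,0,0,0,0,170,0,0,-0.04,0,0,0,170,0,0,-0.15,0,0,0,170,0,0,-0.4,0,0,0,170,0,0,-0.7,0,0,0,170]

```text
time: 21.05
tool_pos: [0.4403, 0.0387, 0.1435]
tool_rot: [-2.44, -1.975, 0.003]
contact_force: [1.0, 0.2, -1.0]
width: 0.0548
grasp_force: 26.9
```

```bash
python3 - <<'E'
from look import *
plan([(642.5,118,160,-12),(642.5,118,112,-12)])
print(env.look_for('side','lid_cobalt_center')) if env.snapshot('side') is not None else 0
im=env.snapshot('top')[:,:,::-1];cv2.imwrite('pics/t12.png',im)
E
```

```text
now [440.3  38.7 143.5] yaw -12.0 w 54.8 F [ 1.   0.2 -1. ] t 21.1
(642.5, 118, 160, -12) shift [0.399, 0.604, -0.057] turn 0
(642.5, 118, 160, -12) shift [0.399, 0.604, -0.057] turn [-0.001, -0.0, -0.0]
(642.5, 118, 112, -12) shift [0.0, 0.0, 0.32] turn [0.0, 0.0, 0.0]
[{'bbox': [220.6, 241.4, 16.6, 9.4], 'p': 0.66}, {'bbox': [286.0, 188.8, 11.5, 19.8], 'p': 0.6}, {'bbox': [278.9, 270.7, 30.2, 30.3], 'p': 0.6}]
```

step_arm:
  commands: [0.08,0.12,-0.057,0,0,0,170,0.19,0.29,-0.057,0,0,0,170,0.3,0.46,-0.057,0,0,0,170,0.38,0.57,-0.057,0,0,0,170,0.399,0.604,-0.057,0,0,0,170]

```text
time: 21.7
tool_pos: [0.5428, 0.0788, 0.1496]
tool_rot: [-2.44, -1.977, 0.002]
contact_force: [0.2, 0.3, -1.5]
width: 0.0548
grasp_force: 27.0
```

step_arm:
  commands: [0.08,0.12,-0.057,0,0,0,170,0.19,0.29,-0.057,0,0,0,170,0.3,0.46,-0.057,0,0,0,170,0.38,0.57,-0.057,0,0,0,170,0.399,0.604,-0.057,0,0,0,170]

```text
time: 22.2
tool_pos: [0.6436, 0.1181, 0.1582]
tool_rot: [-2.44, -1.976, 0.002]
contact_force: [-1.1, -0.4, -0.5]
width: 0.0543
grasp_force: 27.0
```

step_arm:
  commands: [0,0,0.07,0,0,0,170,0,0,0.17,0,0,0,170,0,0,0.27,0,0,0,170,0,0,0.31,0,0,0,170,0,0,0.31,0,0,0,170]

```text
time: 22.7
tool_pos: [0.6423, 0.1174, 0.1121]
tool_rot: [-2.441, -1.975, 0.003]
contact_force: [0.1, -0.2, -0.6]
width: 0.0547
grasp_force: 27.0
```

```bash
python3 - <<'E'
from look import *
plan([(642.5,118,88.2,-12)])
p=env.get_obs()['tool_pos']
hover('pics/c12.png',(.6425,.118),.092,.026,(p[0],p[1],p[2]+.0098),.028,('side',))
im=env.snapshot('top')[:,:,::-1];cv2.imwrite('pics/t12b.png',im)
b=cv2.imread('pics/c12.png');a=cv2.resize(np.ascontiguousarray(im[205:305,365:440]),(285,380),interpolation=cv2.INTER_CUBIC);draw(a,'top',[circ(.4497,-.242,.09,.024)],3.8,np.array([365,205]))
cv2.imwrite('pics/c12.png',np.hstack([b,a])[:, -800:])
E
```

```text
now [642.3 117.4 112.1] yaw -12.0 w 54.7 F [ 0.1 -0.2 -0.6] t 22.7
(642.5, 118, 88.2, -12) shift [0.005, 0.001, 0.16] turn [-0.001, 0.0, -0.0]
```

View pics/c12.png

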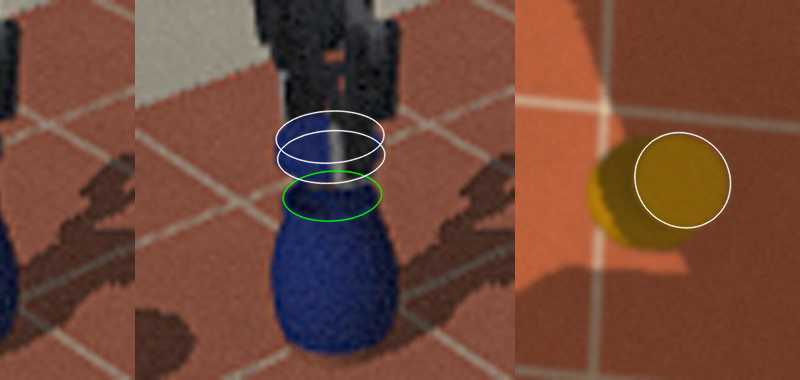

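Right: the ochre lid is home, with the overlay on it at (682,180). Left: the cobalt lid hangs over its mouth within about 1 mm (lid x 330, jar axis x 334). Lowering.

step_arm:
  commands: [0,0,0.03,0,0,0,170,0,0,0.06,0,0,0,170,0,0,0.09,0,0,0,170,0,0,0.12,0,0,0,170,0,0,0.12,0,0,0,170]

```text
time: 23.3
tool_pos: [0.643, 0.1177, 0.0943]
tool_rot: [-2.441, -1.976, 0.002]
contact_force: [-0.2, 1.4, -0.6]
width: 0.055
grasp_force: 27.0
```

step_arm:
  commands: [0,0,0.006,0,0,0,170,0,0,0.012,0,0,0,170,0,0,0.018,0,0,0,170,0,0,0.02,0,0,0,170,0,0,0.02,0,0,0,170]

```text
time: 23.8
tool_pos: [0.6434, 0.1178, 0.0922]
tool_rot: [-2.442, -1.977, 0.0]
contact_force: [-0.3, 0.3, -1.3]
width: 0.0548
grasp_force: 27.0
```

step_arm:
  commands: [0,-0.005,0.006,0,0,0,170,0,-0.005,0.012,0,0,0,170,0,-0.005,0.017,0,0,0,170,0,-0.005,0.017,0,0,0,170,0,-0.005,0.017,0,0,0,170]

```text
time: 24.3
tool_pos: [0.6427, 0.1179, 0.0897]
tool_rot: [-2.442, -1.977, 0.0]
contact_force: [-0.4, -0.5, -0.6]
width: 0.055
grasp_force: 27.0
```

step_arm:
  commands: [0,0,0.003,0,0,0,170,0,0,0.006,0,0,0,170,0,0,0.008,0,0,0,170,0,0,0.008,0,0,0,170,0,0,0.008,0,0,0,170]

```text
time: 24.8
tool_pos: [0.6427, 0.1179, 0.0887]
tool_rot: [2.442, 1.977, 0.0]
contact_force: [-1.1, 0.2, 2.3]
width: 0.055
grasp_force: 27.2
```

step_arm:
  commands: [0,0,0.003,0,0,0,170,0,0,0.005,0,0,0,170,0,0,0.005,0,0,0,170,0,0,0.005,0,0,0,170,0,0,0.005,0,0,0,170]

```text
time: 25.3
tool_pos: [0.6427, 0.118, 0.0886]
tool_rot: [2.441, 1.977, 0.001]
contact_force: [-2.6, -0.2, 7.3]
width: 0.055
grasp_force: 27.7
```

step_arm:
  commands: [0,0,0,0,0,0,85,0,0,0,0,0,0,65,0,0,0,0,0,0,45,0,0,0,0,0,0,20,0,0,0,0,0,0,0]

```text
time: 25.8
tool_pos: [0.6427, 0.1179, 0.0876]
tool_rot: [-2.442, -1.977, 0.0]
contact_force: [-0.3, -0.4, 0.2]
width: 0.0853
grasp_force: 0.0
```

step_arm:
  commands: [0,0,-0.1,0,0,0,0,0,0,-0.25,0,0,0,0,0,0,-0.4,0,0,0,0,0,0,-0.5,0,0,0,0,0,0,-0.5,0,0,0,0]

```text
time: 26.3
tool_pos: [0.6437, 0.118, 0.1662]
tool_rot: [2.439, 1.975, 0.007]
contact_force: [0.1, 0.8, 0.6]
width: 0.0856
grasp_force: 0.0
```

```bash
python3 - <<'E'
from look import *
plan([(434,-2.4,140,-12.0),(434,-2.4,60,-12)])
env.snapshot('side');print(env.look_for('side','lid_cobalt_center'),proj([[.6427,.1175,.098]],'side'))
E
```

```text
now [643.7 118.  166.2] yaw -12.0 w 85.6 F [0.1 0.8 0.6] t 26.3
(434, -2.4, 140, -12.0) shift [-0.538, -0.601, 0.084] turn 0
(434, -2.4, 140, -12.0) shift [-0.538, -0.601, 0.084] turn [0.002, -0.0, -0.0]
(434, -2.4, 60, -12) shift [0.0, 0.0, 0.533] turn [0.0, 0.0, 0.0]
[{'bbox': [277.1, 270.5, 32.6, 28.9], 'p': 0.96}, {'bbox': [207.8, 188.7, 20.0, 16.2], 'p': 0.72}, {'bbox': [221.0, 238.8, 18.9, 13.0], 'p': 0.47}] [[216.90724091 195.49978905]]
```

```bash
cat > e.py <<'E'
from h import *
from scipy.ndimage import map_coordinates
def grad(f):
    im=cv2.GaussianBlur(cv2.cvtColor(cv2.imread(f),cv2.COLOR_BGR2LAB).astype(np.float32),(0,0),1.0)
    return [(cv2.Sobel(im[...,k],cv2.CV_32F,1,0),cv2.Sobel(im[...,k],cv2.CV_32F,0,1)) for k in range(3)]
def fit(nm,p0,w,l,z,views,skip=()):
    G=[(n,grad(f)) for n,f in views]
    def score(p):
        t=0
        for n,g in G:
            r=proj(rect(p[0],p[1],z,w,l,p[2]),n)
            for i in range(4):
                a,b=r[i],r[(i+1)%4]; s=np.linspace(.08,.92,60)[:,None]; q=a+(b-a)*s; d=(b-a)/np.linalg.norm(b-a); N=[-d[1],d[0]]
                for gx,gy in g:
                    v=map_coordinates(gx,q[:,::-1].T,order=1)*N[0]+map_coordinates(gy,q[:,::-1].T,order=1)*N[1]
                    t+=np.abs(v.mean())
        return -t
    p0=np.array(p0); best=None
    for dx in(-.004,0,.004):
        for dy in(-.004,0,.004):
            s=p0+[dx,dy,0]; q=minimize(score,s,method="Nelder-Mead",options=dict(initial_simplex=[s,s+[.003,0,0],s+[0,.003,0],s+[0,0,.03]],xatol=1e-5))
            if best is None or q.fun<best.fun: best=q
    print(nm,[n for n,_ in views],np.round(best.x[:2]*1000,1),"yaw deg",round(np.degrees(best.x[2]),1),round(best.fun))
fit("box",[.432,.2536,-.185],.064,.136,.08,[("top","pics/top0.png")])
fit("box",[.432,.2536,-.185],.064,.136,.08,[("side","pics/side0.png")])
fit("box",[.432,.2536,-.185],.064,.136,.08,[("top","pics/top0.png"),("side","pics/side0.png")])
fit("wood",[.434,-.0024,-.214],.068,.14,.032,[("top","pics/t11.png")])
fit("wood",[.434,-.0024,-.214],.068,.14,.032,[("top","pics/top0.png")])
E
python3 e.py
```

```text
box ['top'] [433.2 255.4] yaw deg -10.5 -592
box ['side'] [433.2 257.7] yaw deg -10.4 -459
box ['top', 'side'] [433.3 256.6] yaw deg -10.4 -986
wood ['top'] [433.8  -0.5] yaw deg -14.5 -902
wood ['top'] [434.  -0.] yaw deg -14.6 -822
```

step_arm:
  commands: [-0.538,-0.601,0.084,0,0,0,0,-0.538,-0.601,0.084,0,0,0,0,-0.538,-0.601,0.084,0,0,0,0,-0.538,-0.601,0.084,0,0,0,0,-0.538,-0.601,0.084,0,0,0,0]

```text
time: 26.9
tool_pos: [0.5377, 0.0577, 0.1499]
tool_rot: [-2.442, -1.976, 0.0]
contact_force: [0.0, -0.1, 0.1]
width: 0.0853
grasp_force: 0.0
```

step_arm:
  commands: [-0.538,-0.601,0.084,0,0,0,0,-0.538,-0.601,0.084,0,0,0,0,-0.538,-0.601,0.084,0,0,0,0,-0.538,-0.601,0.084,0,0,0,0,-0.538,-0.601,0.084,0,0,0,0]

```text
time: 27.4
tool_pos: [0.4338, -0.0024, 0.1378]
tool_rot: [2.441, 1.976, 0.001]
contact_force: [-0.4, 0.4, 0.3]
width: 0.0853
grasp_force: 0.0
```

```bash
python3 -c "
from plan import *
plan([(433.8,0,60,-14.5),(433.8,0,8,-14.5)])"
```

```text
now [433.8  -2.4 137.8] yaw -12.0 w 85.3 F [-0.4  0.4  0.3] t 27.4
(433.8, 0, 60, -14.5) shift [0.015, -0.004, 0.518] turn [0.0, -0.0, 0.014]
(433.8, 0, 8, -14.5) shift [0.0, 0.0, 0.347] turn [0.0, 0.0, 0.0]
```

step_arm:
  commands: [0.015,-0.004,0.15,0,0,0.014,0,0.015,-0.004,0.3,0,0,0.014,0,0.015,-0.004,0.45,0,0,0.014,0,0.015,-0.004,0.518,0,0,0.014,0,0.015,-0.004,0.518,0,0,0.014,0]

```text
time: 27.9
tool_pos: [0.4328, 0.0004, 0.0589]
tool_rot: [-2.483, -1.922, 0.002]
contact_force: [-0.8, -0.3, 0.3]
width: 0.0852
grasp_force: 0.0
```

step_arm:
  commands: [0,0,0.1,0,0,0,0,0,0,0.2,0,0,0,0,0,0,0.27,0,0,0,0,0,0,0.33,0,0,0,0,0,0,0.345,0,0,0,0]

```text
time: 28.4
tool_pos: [0.4327, 0.0, 0.0077]
tool_rot: [-2.484, -1.922, 0.0]
contact_force: [0.0, 0.3, 0.4]
width: 0.0852
grasp_force: 0.0
```

No contact on the way down. Closing on the board, then lifting.

step_arm:
  commands: [0,0,0,0,0,0,30,0,0,0,0,0,0,50,0,0,0,0,0,0,80,0,0,0,0,0,0,110,0,0,0,0,0,0,130]
  grip_force: 45

```text
time: 28.9
tool_pos: [0.4332, -0.0002, 0.009]
tool_rot: [2.484, 1.922, 0.002]
contact_force: [-0.6, 0.3, 6.1]
width: 0.067
grasp_force: 50.1
```

step_arm:
  commands: [0,0,0,0,0,0,130,0,0,-0.03,0,0,0,130,0,0,-0.1,0,0,0,130,0,0,-0.25,0,0,0,130,0,0,-0.3,0,0,0,130]

```text
time: 29.4
tool_pos: [0.4335, -0.0003, 0.0552]
tool_rot: [2.483, 1.921, 0.003]
contact_force: [-0.1, 0.7, -0.8]
width: 0.0665
grasp_force: 51.0
```

step_arm:
  commands: [0,0,-0.15,0,0,0,130,0,0,-0.35,0,0,0,130,0,0,-0.55,0,0,0,130,0,0,-0.6,0,0,0,130,0,0,-0.6,0,0,0,130]

```text
time: 29.9
tool_pos: [0.4328, -0.0001, 0.1436]
tool_rot: [2.484, 1.922, 0.002]
contact_force: [-0.0, 0.6, -0.7]
width: 0.0668
grasp_force: 51.0
```

```bash
python3 - <<'E'
from plan import *
plan([(433.3,256.3,145,-10.4),(433.3,256.3,95,-10.4)])
im=env.snapshot('side')[:,:,::-1];cv2.imwrite('pics/s13.png',im)
im=env.snapshot('top')[:,:,::-1];cv2.imwrite('pics/t13.png',im)
E
```

```text
now [ 4.328e+02 -1.000e-01  1.436e+02] yaw -14.5 w 66.8 F [-0.   0.6 -0.7] t 29.9
(433.3, 256.3, 145, -10.4) shift [0.828, -0.213, -0.005] turn 0
(433.3, 256.3, 145, -10.4) shift [0.828, -0.213, -0.005] turn [0.001, 0.0, -0.023]
(433.3, 256.3, 95, -10.4) shift [0.0, 0.0, 0.333] turn [0.0, 0.0, 0.0]
```

step_arm:
  commands: [0.15,-0.04,-0.005,0,0,0,130,0.38,-0.1,-0.005,0,0,0,130,0.61,-0.157,-0.005,0,0,0,130,0.79,-0.203,-0.005,0,0,0,130,0.828,-0.213,-0.005,0,0,0,130]

```text
time: 30.5
tool_pos: [0.4319, 0.1302, 0.1423]
tool_rot: [-2.481, -1.925, 0.003]
contact_force: [-0.0, -0.1, -1.5]
width: 0.0671
grasp_force: 51.0
```

step_arm:
  commands: [0.15,-0.04,-0.005,0,0,-0.005,130,0.38,-0.1,-0.005,0,0,-0.01,130,0.61,-0.157,-0.005,0,0,-0.015,130,0.79,-0.203,-0.005,0,0,-0.02,130,0.828,-0.213,-0.005,0,0,-0.023,130]

```text
time: 31.0
tool_pos: [0.4326, 0.2578, 0.1433]
tool_rot: [-2.41, -2.014, 0.003]
contact_force: [1.1, -0.1, -0.8]
width: 0.067
grasp_force: 50.9
```

step_arm:
  commands: [0,0,0.07,0,0,0,130,0,0,0.17,0,0,0,130,0,0,0.28,0,0,0,130,0,0,0.33,0,0,0,130,0,0,0.33,0,0,0,130]

```text
time: 31.5
tool_pos: [0.4326, 0.2552, 0.0937]
tool_rot: [-2.414, -2.009, 0.004]
contact_force: [-0.5, -0.1, 0.4]
width: 0.0669
grasp_force: 50.9
```

```bash
python3 - <<'E'
from plan import *
plan([(433.3,256.3,68.5,-10.4)])
p=env.get_obs()['tool_pos']
im=env.snapshot('side')[:,:,::-1];cv2.imwrite('pics/s14.png',im)
u,v,S=175,205,5
a=cv2.resize(np.ascontiguousarray(im[v:v+115,u:u+95]),None,fx=S,fy=S,interpolation=cv2.INTER_CUBIC)
yw=np.radians(-10.4)
draw(a,'side',[rect(.4333,.2563,.08,.064,.136,yw)],S,np.array([u,v]),(0,255,0))
draw(a,'side',[rect(p[0],p[1],p[2]+.0235,.068,.14,yw)],S,np.array([u,v]))
t=env.snapshot('top')[:,:,::-1];cv2.imwrite('pics/t14.png',t)
b=cv2.resize(np.ascontiguousarray(t[180:285,95:215]),(315,276),interpolation=cv2.INTER_CUBIC);draw(b,'top',[rect(.4333,.2563,.08,.064,.136,yw)],2.625,np.array([95,180]),(0,255,0));draw(b,'top',[rect(p[0],p[1],p[2]+.0235,.068,.14,yw)],2.625,np.array([95,180]))
c=cv2.resize(np.ascontiguousarray(t[110:195,205:302]),(315,276),interpolation=cv2.INTER_CUBIC);draw(c,'top',[circ(.6427,.1178,.104,.028)],3.247,np.array([205,110]))
cv2.imwrite('pics/c14.png',np.hstack([a,np.vstack([b,c,np.zeros((23,315,3),np.uint8)])]))
E
```

```text
now [432.6 255.2  93.7] yaw -10.5 w 66.9 F [-0.5 -0.1  0.4] t 31.5
(433.3, 256.3, 68.5, -10.4) shift [0.008, 0.004, 0.168] turn [-0.001, 0.0, -0.0]
```

View pics/c14.png

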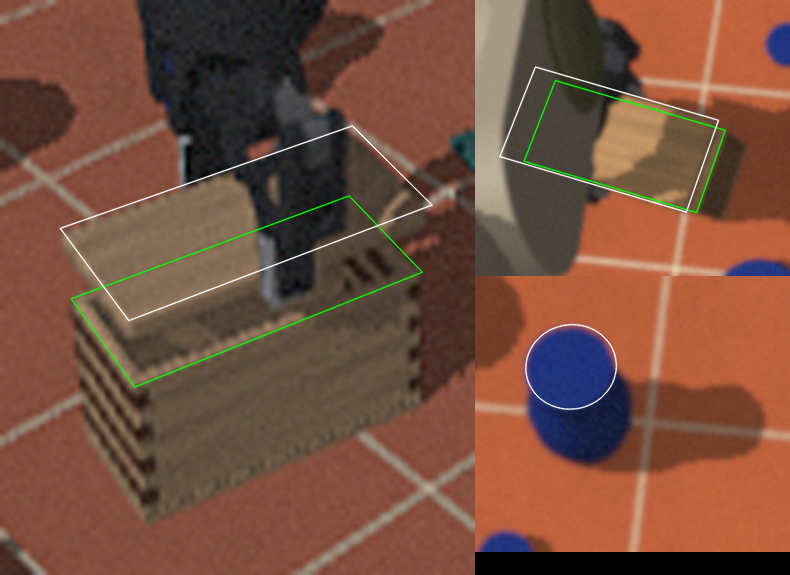

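All is in line. The white board overlay lies on the held lid and the green one on the box rim, and the cobalt lid is home at lower right. Lowering the wooden lid.

step_arm:
  commands: [0.005,0.003,0.03,0,0,0,130,0.005,0.003,0.06,0,0,0,130,0.005,0.003,0.09,0,0,0,130,0.005,0.003,0.11,0,0,0,130,0.005,0.003,0.11,0,0,0,130]

```text
time: 32.1
tool_pos: [0.4334, 0.257, 0.0781]
tool_rot: [-2.413, -2.011, 0.001]
contact_force: [0.3, -0.6, -1.7]
width: 0.0666
grasp_force: 50.9
```

step_arm:
  commands: [0,0,0.008,0,0,0,130,0,0,0.016,0,0,0,130,0,0,0.024,0,0,0,130,0,0,0.03,0,0,0,130,0,0,0.03,0,0,0,130]

```text
time: 32.6
tool_pos: [0.4336, 0.257, 0.074]
tool_rot: [-2.414, -2.011, 0.0]
contact_force: [-0.6, -0.3, -0.3]
width: 0.0668
grasp_force: 50.9
```

step_arm:
  commands: [0,0,0.007,0,0,0,130,0,0,0.014,0,0,0,130,0,0,0.021,0,0,0,130,0,0,0.024,0,0,0,130,0,0,0.024,0,0,0,130]

```text
time: 33.1
tool_pos: [0.4337, 0.257, 0.0704]
tool_rot: [-2.414, -2.011, 0.0]
contact_force: [0.3, -0.6, -0.9]
width: 0.0669
grasp_force: 50.9
```

step_arm:
  commands: [0,0,0.003,0,0,0,130,0,0,0.006,0,0,0,130,0,0,0.008,0,0,0,130,0,0,0.008,0,0,0,130,0,0,0.008,0,0,0,130]

```text
time: 33.6
tool_pos: [0.4337, 0.2571, 0.0693]
tool_rot: [-2.414, -2.011, 0.0]
contact_force: [-0.1, 0.0, -1.1]
width: 0.0667
grasp_force: 50.9
```

step_arm:
  commands: [0,0,0.003,0,0,0,130,0,0,0.006,0,0,0,130,0,0,0.008,0,0,0,130,0,0,0.008,0,0,0,130,0,0,0.008,0,0,0,130]

```text
time: 34.1
tool_pos: [0.4338, 0.2571, 0.069]
tool_rot: [2.413, 2.011, 0.001]
contact_force: [-4.2, -2.5, 11.2]
width: 0.067
grasp_force: 52.2
```

step_arm:
  commands: [0,0,0,0,0,0,50,0,0,0,0,0,0,35,0,0,0,0,0,0,20,0,0,0,0,0,0,0,0,0,0,0,0,0,0]

```text
time: 34.6
tool_pos: [0.4337, 0.2571, 0.068]
tool_rot: [-2.414, -2.011, 0.0]
contact_force: [-0.6, 0.1, -0.1]
width: 0.0856
grasp_force: 0.0
```

step_arm:
  commands: [0,0,-0.1,0,0,0,0,0,0,-0.3,0,0,0,0,0,0,-0.5,0,0,0,0,0,0,-0.8,0,0,0,0,0,0,-1,0,0,0,0]

```text
time: 35.1
tool_pos: [0.434, 0.2572, 0.2209]
tool_rot: [2.413, 2.01, 0.004]
contact_force: [0.3, 0.5, -0.9]
width: 0.0851
grasp_force: 0.0
```

step_arm:
  commands: [-1,0,0,0,0,0,0,-1,0,0,0,0,0,0,-1,0,0,0,0,0,0,-1,0,0,0,0,0,0,-1,0,0,0,0,0,0]

```text
time: 35.6
tool_pos: [0.4067, 0.1089, 0.2183]
tool_rot: [2.416, 2.008, 0.001]
contact_force: [-0.1, 0.8, -0.3]
width: 0.0853
grasp_force: 0.0
```

step_arm:
  commands: [-1,-0.5,0,0,0,0,0,-1,-0.5,0,0,0,0,0,-1,-0.5,0,0,0,0,0,-1,-0.5,0,0,0,0,0,-1,-0.5,0,0,0,0,0]

```text
time: 36.1
tool_pos: [0.3055, -0.025, 0.2184]
tool_rot: [2.415, 2.008, 0.001]
contact_force: [0.3, 0.5, -0.2]
width: 0.0856
grasp_force: 0.0
```

```bash
cat >> e.py <<'E'
print("---")
for n in("top","side"): cv2.imwrite(f"pics/{n}F.png",env.snapshot(n)[:,:,::-1])
for z in (.092,):
    for n in("top","side"): fit("lid",[.4335,.257,-.182],.068,.14,z,[(n,f"pics/{n}F.png")])
fit("box bottom-rim",[.4335,.257,-.182],.064,.136,.08,[("side","pics/sideF.png")])
for n,q in(("top","jar_cream_mouth"),("top","jar_cobalt_mouth"),("top","jar_ochre_mouth"),("top","mug_red"),("top","mug_grey")): print(q,[(round(d["p"],2),[round(float(v)) for v in d["bbox"]]) for d in env.look_for(n,q)])
# lid disc positions by colour in top view, assuming home height
im=cv2.imread("pics/topF.png")
for k,c,z,r in(("cream",(.652,-.1077),.076,.02),("cobalt",(.6427,.1178),.104,.028),("ochre",(.4497,-.2418),.09,.024)):
    g=cv2.GaussianBlur(cv2.cvtColor(im,cv2.COLOR_BGR2LAB).astype(np.float32),(0,0),.8)
    def sc(p):
        a=proj(circ(*p,z,r*.85),"top");b=proj(circ(*p,z,r*1.15),"top")
        A=[[map_coordinates(g[...,j],q[:,::-1].T,order=1) for j in range(3)] for q in(a,b)]
        return -np.linalg.norm(np.subtract(*A),axis=0).mean()
    q=minimize(sc,np.array(c),method="Nelder-Mead",options=dict(initial_simplex=[c,np.add(c,[.003,0]),np.add(c,[0,.003])])); print(k,np.round(q.x*1000,1),round(q.fun))
print(env.get_obs()["tool_pos"])
E
python3 e.py | sed -n '/---/,$p'
```

```text
---
lid ['top'] [432.  257.4] yaw deg -10.2 -522
lid ['side'] [431.2 260.8] yaw deg -10.1 -477
box bottom-rim ['side'] [443.9 255.5] yaw deg -8.9 -338
jar_cream_mouth [(0.59, [329, 148, 23, 22])]
jar_cobalt_mouth [(0.65, [222, 140, 32, 30])]
jar_ochre_mouth [(0.84, [386, 242, 23, 28])]
mug_red []
mug_grey [(0.89, [148, 87, 43, 51])]
cream [ 650.3 -110. ] -65
cobalt [641.1 118.3] -64
ochre [ 448.5 -241.6] -57
[ 0.30609485 -0.02379872  0.2179863 ]
```

```bash
python3 -c "
from plant import env
print(env.close_job())"
```

```text
the job is handed in; nothing more can be done
None
```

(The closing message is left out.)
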